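Sweep the sanding table and hold the extractor dial at its third click

ROBOT

A 7-joint arm with a two-finger parallel gripper is mounted at the origin on a cart in front of the work surface, level with it; the furniture and walls round the work are solid. World frame = base frame: x ahead of the robot, y to its left, z up, the work surface at z = 0. Lengths are in m, angles in rad, forces in N, time in s.
With the tool pointing down it reaches from about 0.425 to 0.95 m from the base axis. Payload 4.7 kg.
Tool frame: the origin (TCP) lies between the finger pads; the fingertips stand 25 mm ahead of it and the grasp point (between the pads) lies 6 mm ahead of it; z points along the fingers, y is the line along which they close (so a half turn about z gives the same grasp; the last joint's range is limited). The gripper opens to 85 mm and grips with 20 to 120 N. Pads are 22 mm wide; open, the fingers measure 114 mm over their backs; the gripper's body (76 mm by 85 mm) begins 54 mm behind the grasp point. The pads swing forward as they close: fully open they stand 13 mm farther back than shut.
Start: joints at [-1.377, 0.469, -0.049, 1.532, 0.024, 1.141, -0.082], TCP at [0.149, 0.658, 0.256] pointing down, gripper open.
Joint ranges: [-2.59, 2.59], [-0.33, 1.99], [-1.39, 1.29], [0.1, 2.45], [-1.04, 4.18], [0.21, 1.99], [-2.66, 2.66]. Speed limits (rad/s): [2.57, 2.57, 3.14, 3.14, 3.14, 3.14, 3.14].

INTERFACE

Orientations are given as a 3x3 rotation matrix whose columns are the frame's x, y, z axes.
In Python, from rig import * gives the robot as it stands. Calls block until the motion is done:
- movep(position, orientation): joint-space move of the TCP to a pose.
- move_l(position, attitude=None, feed=0.15, until_force=None): straight line of the TCP; attitude=None keeps the orientation; feed is the mean speed in m/s. With until_force (N) it stops when the force on the tool has changed by that much, and returns True; else False.
- move_joints(angles): joint-space move.
- command_gripper(opening, newtons=None): finger opening in m; newtons is the grip in N (None keeps the last); returns when the fingers have stopped.
- sleep(seconds).
- inverse_kinematics(position, orientation): joint angles nearest the present ones, or None.
- sense(): the state.
- camera(name): name is "scene" or "top" or "wrist"; returns (picture, depth): 480x640x3 uint8, red, green, blue; 480x640 float32, m along the optical axis (not along the pixel's ray), 0 where there is no reading.
- camera_params(name): a dict with "K" (3x3 intrinsics, pixels), "position" and "rotation" of the camera in the world; the wrist camera has in their place "tool_from_camera" (4x4, takes a point from camera to tool coordinates, whose origin is the TCP and whose axes are the flange's). Camera axes: x right, y down, z forward; pixel columns grow to the right and rows downward; lengths in m; the calibration is good to about 2 mm. A picture is of the moment at which its call begins: read the wrist's pose just before it. camera_params takes no time and is no camera call.
A pose or a line that the arm cannot do raises Unreachable and nothing moves.
- finish_job(): hands the job in; it is judged then, once.
The state is a dict: "time_s": time; "joint_pos": joint angles; "qd": joint speeds; "joint_efforts": joint torques, N m; "position": TCP position; "tcp_rot": TCP orientation; "wrist_force": force on the tool from outside, world axes, zero at the start; "ft_torque": the same for the moment, N m; "finger_gap": finger opening in m; "gripper_force": force on a finger pad.
Only numpy, scipy, OpenCV 4.12 (cv2) and the standard library are available. Lean on these libraries where they do the work, as an engineer would, in place of code of your own. Each camera call takes 0.05 s, during which the arm holds its last target. There are 200 camera calls.

TASK

Clean up the sanding table: pick up the loose wooden block, set it on the metal plate and with it sweep all five wood chips off the plate into the catch tray, then lay the block flat on the bench again, clear of table and tray, and let go of it. Then push the red paddle of the spring-return extractor dial down with the fingers, past the first two clicks to the third (green mark), never into the red zone, and keep it pressed there for good: the program finishes while still holding the dial at the third click. Leave the other things on the bench where they are.

Things in the scene. Friction and masses are not known exactly. Their poses are not given: they have to be found in the camera images.
- sanding_table: Fixed sanding table: blue block topped by an aluminium plate with black dust holes, 150 (x) x 200 (y) mm, flat top 40 mm above the bench, no rims. Origin: centre of its underside. The dark steel catch tray is joined to its -y end.
- tray_in (a point): Centre of the catch tray's floor, 155 mm from the table's origin along the table's -y; axes as the table's. Tray 180 (x) x 110 (y) mm outside, walls 3 mm thick and 32 mm high, floor top 10 mm above the bench, open towards the plate, whose edge is 55 mm from this point.
- wood_block: Loose wooden sweeping block, 45 (x) x 110 (y) x 38 (z) mm, 0.08 to 0.17 kg, lying flat on the bench to the left of the sanding table; origin at the centre of its underside, long axis its y. Grip it across the 45 mm; fingertips 15 mm or more above its underside clear the chips.
- dial (a joint): Spring-return dial; radians, 0 = rest, grows as the red paddle goes down. Clicks (detents) at 0.22, 0.44 and 0.66 (third, green mark); red zone from 0.81, stop at 0.95. Let go, it runs back to 0 from anywhere: the clicks do not keep it. Push needed on the paddle: about 3 N at first, 7 N at the third click, give or take 1.2 N between clicks.
- paddle_mid (a point): Centre of the red paddle, a level round bar 18 mm thick and 58 mm long, parallel to the dial axis. It circles the axis at 95 mm radius on the box's +y side, from 0.33 rad above level at rest to 0.33 rad below at the third click: down 62 mm, from 109 to 47 mm above the bench, with 5 mm of sideways motion.
- control_box: Fixed grey extractor control box, 70 (x) x 100 (y) x 125 (z) mm on a 90 x 120 mm foot; origin at the centre of its underside, front to its -x. Dial axis level along x, 78 mm high, y = 0. Black dial (56 mm) on the front with white pointer; marks grey (rest), white, white, green, red. Paddle centre at x = -59 mm, y = +90 to +95 mm.
- chip_1: Loose wooden chip on the plate, about 17 x 11 x 9 mm, 12 g; origin at the centre of its underside.
- chip_2: Loose wooden chip on the plate, about 15 x 12 x 10 mm, 12 g; origin at the centre of its underside.
- chip_3: Loose wooden chip on the plate, about 18 x 10 x 8 mm, 12 g; origin at the centre of its underside.
- chip_4: Loose wooden chip on the plate, about 14 x 13 x 10 mm, 12 g; origin at the centre of its underside.
- chip_5: Loose wooden chip on the plate, about 16 x 11 x 9 mm, 12 g; origin at the centre of its underside.
- hex_keys: Red folding hex key set, 30x95x25 mm; a bystander to leave alone; origin at the centre of its underside.
- carp_pencil: Red flat pencil, 14x153x8 mm; a bystander to leave alone; origin at the centre of its underside.
- glue_bottle: Yellow glue bottle with a red nozzle, standing, 42x58x176 mm; a bystander to leave alone; origin at the centre of its underside.
- torch: Grey torch standing upright, 39x39x122 mm; a bystander to leave alone; origin at the centre of its underside.
Things that resemble listed ones, but are neither listed nor needed, are in the scene too. There is more than one size of the wood_block; the one meant has the size given above.

How it is judged:
By the outcome, as a careful person would: the job done as asked, in the order asked, and still so for the second after the job is handed in, while the arm keeps its last pose, push and grip.
It also fails if it takes over 67 s, if anything falls off the work surface, if the arm or the gripper's body presses on something with over 40 N, if the wrist force passes 120 N, or if a joint passes its speed limit or range.

## Working session

There is one attempt and no reset: what is moved stays moved. The work goes in short steps, each a Python script; the robot and the scene stay as the last script left them, time stands still between calls to the robot, and variables do not carry over. Pictures are saved under pics/ and viewed, at most 10 in all, crops included, and the job is handed in when it is done.

```bash
mkdir -p pics; ls
python3 - <<'E'
from rig import *
import cv2,numpy as np
for n in("top","scene"):
    p,d=camera(n); cv2.imwrite(f"pics/{n}0.png",p[...,::-1]); np.save(f"pics/{n}0.npy",d)
    c=camera_params(n); print(n,c["K"],c["position"],c["rotation"])
print(camera_params("wrist")); print(sense())
E
```

```text
pics
top [[509.69451607   0.         317.70020277]
 [  0.         509.69451607 233.59636458]
 [  0.           0.           1.        ]] [ 0.1986821  -0.23518955  1.29871718] [[ 0.5127078  -0.81009684  0.28438321]
 [-0.85852721 -0.48677638  0.16118248]
 [ 0.00785761 -0.32679024 -0.94506423]]
scene [[600.12048193   0.         322.91027816]
 [  0.         600.12048193 233.4155618 ]
 [  0.           0.           1.        ]] [-0.04438331 -0.99763368  0.64035137] [[ 8.48207060e-01 -2.37536139e-01  4.73414582e-01]
 [-5.29664504e-01 -3.81309526e-01  7.57666522e-01]
 [ 5.44309618e-04 -8.93408992e-01 -4.49243894e-01]]
{'K': array([[354.29219647,   0.        , 319.19516622],
       [  0.        , 354.29219647, 237.00897817],
       [  0.        ,   0.        ,   1.        ]]), 'tool_from_camera': array([[ 4.98107798e-04, -9.47281993e-01, -3.20400651e-01,
         8.24834472e-02],
       [ 9.99999663e-01,  2.62621115e-04,  7.78186236e-04,
         2.46474619e-04],
       [-6.53017832e-04, -3.20400930e-01,  9.47281805e-01,
        -1.18034290e-01],
       [ 0.00000000e+00,  0.00000000e+00,  0.00
[... 168 characters left out ...]
7776]), 'qd': array([-0.00037476, -0.00179985, -0.0011359 , -0.00128695,  0.00222371,
        0.00056943, -0.00076387]), 'joint_efforts': array([ 5.05798689e-04, -5.11513066e+01, -4.70215932e-02, -2.38389462e+01,
        1.07634114e-02,  4.37166280e-03,  1.61861607e-05]), 'position': array([0.14903844, 0.65784889, 0.25536523]), 'tcp_rot': array([[-9.75289127e-01,  2.20932143e-01, -3.27125777e-04],
       [ 2.20932376e-01,  9.75287588e-01, -1.73358649e-03],
       [-6.39632684e-05, -1.76302073e-03, -9.99998444e-01]]), 'wrist_force': array([-0.15520543, -0.56811201,  0.16143728]), 'ft_torque': array([0.04539059, 0.02479993, 0.03669443]), 'gripper_force': 0.0, 'finger_gap': 0.08520104883145445}
```

View pics/top0.png

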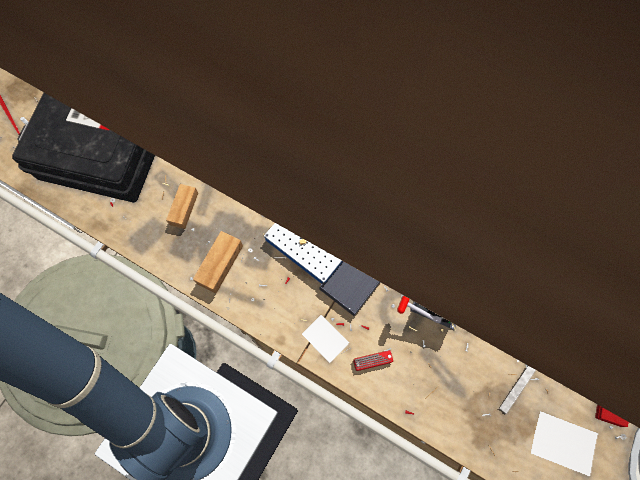

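View pics/scene0.png

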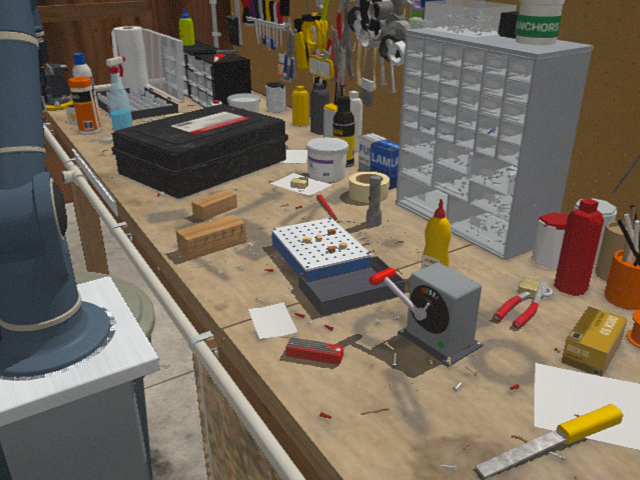

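The top view is half hidden by a dark overhead shelf. It shows two wooden blocks (~(217,262) and (181,207)), the plate (~(303,250)), the tray (~(350,287)) and the red paddle (~(404,304)). The scene view shows the plate with chips (~(322,243)), the tray (~(345,285)), the dial box (~(440,310)), the torch (374,200) and the glue bottle (437,235).

```bash
cat > h.py <<'E'
import numpy as np,cv2
from rig import *
def cloud(d,K,R,p):
    v,u=np.mgrid[:480,:640]
    c=np.stack([(u-K[0,2])/K[0,0]*d,(v-K[1,2])/K[1,1]*d,d],-1)
    return c@np.array(R).T+p
def campose(n):
    c=camera_params(n)
    if n!="wrist": return c["K"],np.array(c["rotation"]),np.array(c["position"])
    s=sense();T=c["tool_from_camera"];R=s["tcp_rot"]
    return c["K"],R@T[:3,:3],s["position"]+R@T[:3,3]
def rect(P):
    (c,s,a)=cv2.minAreaRect((P[:,:2]*1000).astype(np.float32)); return np.round(c,1),np.round(s,1),round(a,1)
def comps(X,mask,minn=60):
    n,l,st,_=cv2.connectedComponentsWithStats(mask.astype(np.uint8))
    for i in range(1,n):
        if st[i,4]>=minn:
            P=X[l==i]; print(st[i].tolist(),rect(P),"z",np.round(np.percentile(P[:,2],[5,50,95])*1000))
E
python3 - <<'E'
from h import *
for n in("top","scene"):
    d=np.load(f"pics/{n}0.npy");im=cv2.imread(f"pics/{n}0.png");K,R,p=campose(n)
    X=cloud(d,K,R,p);np.save(f"pics/X{n}.npy",X)
    z=X[...,2];h=cv2.cvtColor(im,cv2.COLOR_BGR2HSV)
    if n=="top": print("overhead",X[100,400],X[60,250],X[230,360],X[300,500])
    reg=(X[...,0]>.3)&(X[...,0]<1.1)&(abs(X[...,1])<.6)
    print(n,"38mm");comps(X,reg&(abs(z-.038)<.004)&(d>0))
    print("tray rim");comps(X,reg&(abs(z-.032)<.003)&(h[...,1]<90)&(d>0),30)
    print("tall>60");comps(X,reg&(z>.06)&(z<.4)&(d>0))
    print("red");comps(X,reg&((h[...,0]<6)|(h[...,0]>174))&(h[...,1]>170)&(z>-.01)&(z<.3))
    print("mid 15-30");comps(X,reg&(z>.012)&(z<.028)&(d>0))
E
```

```text
overhead [ 0.1986821  -0.23518955  1.29871718] [ 0.22547871 -0.21117965  1.25326752] [ 0.22587208 -0.22755789  1.22171152] [ 0.22623477 -0.2511102   1.22380515]
top 38mm
[166, 184, 29, 41, 533] (array([462.7, 337.8]), array([111.1,  47. ]), 15.2) z [34. 37. 41.]
[264, 223, 77, 59, 1460] (array([518. ,  -4.3]), array([202.2,  71.8]), 85.7) z [35. 39. 41.]
tray rim
tall>60
[66, 125, 82, 71, 3609] (array([446. , 535.3]), array([157.4, 154.9]), 8.9) z [ 76. 129. 135.]
[397, 296, 52, 27, 360] (array([ 513.7, -347.7]), array([ 39.5, 125. ]), 7.7) z [ 79. 101. 117.]
red
[398, 296, 11, 17, 117] (array([ 506.6, -295.4]), array([39.6, 17. ]), 7.0) z [109. 115. 119.]
[354, 351, 39, 20, 137] (array([ 371.8, -301.5]), array([28.3, 93.4]), 44.4) z [15. 20. 24.]
mid 15-30
[96, 153, 57, 48, 193] (array([447.4, 491.2]), array([ 83.6, 181.5]), 70.9) z [13. 21. 27.]
[167, 190, 30, 38, 110] (array([459.5, 316.7]), array([ 41.1, 116.3]), 83.7) z [13. 20. 28.]
[291, 258, 45, 29, 73] (array([506.1, -51.5]), array([108.7,  59.9]), 77.5) z [13. 20. 28.]
[353, 348, 40, 23, 489] (array([ 374.3, -300.5]), array
[... 4977 characters left out ...]
1.8]), array([81.8, 55. ]), 19.7) z [12. 18. 21.]
[605, 285, 35, 22, 269] (array([ 949.1, -475.6]), array([24.6, 68.5]), 10.1) z [13. 20. 27.]
[494, 296, 25, 21, 146] (array([ 750.1, -376.8]), array([90.5, 15.6]), 20.2) z [12. 14. 16.]
[513, 303, 24, 21, 162] (array([ 761.1, -414.7]), array([82.9, 15.2]), 16.6) z [12. 14. 16.]
[406, 322, 69, 33, 503] (array([ 563.3, -394.9]), array([ 56.9, 117.4]), 41.7) z [13. 20. 27.]
[631, 324, 9, 16, 72] (array([ 868.4, -559.6]), array([28.1,  5.8]), 62.2) z [13. 20. 26.]
[562, 331, 62, 42, 423] (array([ 778.5, -542.4]), array([122.7,  65.2]), 19.4) z [13. 20. 27.]
[285, 337, 62, 24, 853] (array([ 375., -302.]), array([38. , 99.2]), 46.4) z [13. 21. 24.]
```

```bash
cat >> h.py <<'E'
def down(deg):
    a=np.radians(deg);c,s=np.cos(a),np.sin(a)
    return np.array([[c,s,0],[s,-c,0],[0,0,-1.]])
def wristshot(name):
    K,R,p=campose("wrist");im,d=camera("wrist")
    cv2.imwrite(f"pics/{name}.png",im[...,::-1]);X=cloud(d,K,R,p);X[d==0]=9;np.save(f"pics/X{name}.npy",X)
    return im,d,X
E
python3 - <<'E'
from h import *
X=np.load("pics/Xscene.npy");z=X[...,2];h=cv2.cvtColor(cv2.imread("pics/scene0.png"),cv2.COLOR_BGR2HSV)
m=(abs(X[...,0]-.562)<.11)&(abs(X[...,1]+.01)<.12)&(z>.0445)&(z<.056)
print("chips");comps(X,m,8)
movep([.4625,.337,.2],down(196)); print(sense()["time_s"])
im,d,X=wristshot("w1")
comps(X,abs(X[...,2]-.038)<.005,300)
E
```

```text
chips
[327, 229, 9, 5, 27] (array([604.3,   6.4]), array([18.5, 16. ]), 87.2) z [45. 47. 49.]
[316, 235, 6, 4, 19] (array([565.6,  -4.1]), array([17.1,  9.8]), 69.7) z [45. 47. 49.]
[302, 237, 9, 4, 30] (array([537.6,   3.7]), array([14. , 18.1]), 35.9) z [45. 47. 50.]
[339, 242, 8, 6, 34] (array([586.4, -63.3]), array([16.2, 15.2]), 36.0) z [45. 48. 51.]
[327, 246, 8, 6, 36] (array([558.6, -64. ]), array([18.7, 14. ]), 68.1) z [45. 48. 50.]
1.7583
[152, 0, 15, 166, 980] (array([395.6, 197.7]), array([114.1,   2.1]), 4.9) z [34. 38. 42.]
[293, 157, 58, 129, 7012] (array([463.4, 341.1]), array([109.9,  45. ]), 16.2) z [37. 39. 40.]
[0, 179, 26, 153, 1968] (array([572.3,  93. ]), array([147.3,  20.4]), 0.2) z [33. 40. 42.]
[463, 200, 51, 126, 731] (array([460.8, 478.6]), array([118.1,  23.5]), 4.6) z [34. 38. 43.]
```

View pics/w1.png

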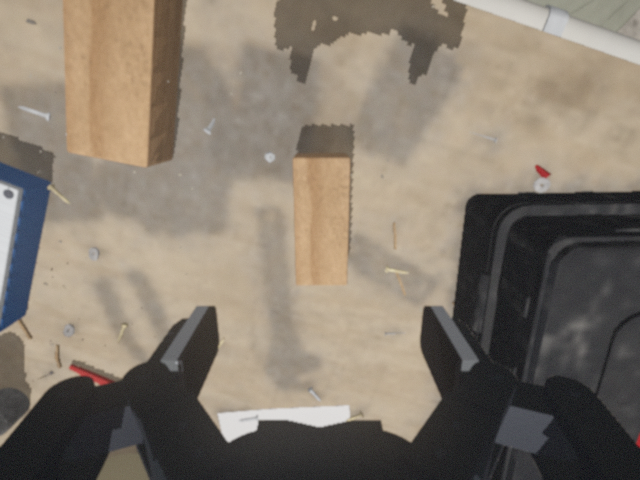

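The wrist view shows the target block (110 x 45 mm) centred between the fingers at ~(322,220), with the black case to the right from x≈465 and the larger decoy block at upper left.

Run:
```python
from h import *
R=down(196.2)
move_l([.463,.340,.09],R,feed=.2)
print(move_l([.463,.340,.040],R,feed=.06,until_force=15))
print(sense()["position"])
command_gripper(.03,60); s=sense();print(s["finger_gap"],s["gripper_force"],s["time_s"])
move_l([.463,.340,.22],R,feed=.2)
t=np.radians(-7);ex=np.array([np.cos(t),np.sin(t)]);ey=np.array([-np.sin(t),np.cos(t)])
c=np.array([.562,-.0106])+ex*.007+ey*.07
movep([*c,.22],down(173)); s=sense();print(s["time_s"],s["position"],s["finger_gap"],s["wrist_force"])
im,d,X=wristshot("w2")
z=X[...,2]
comps(X,abs(z-.04)<.003,400)
print("chips");comps(X,(abs(X[...,0]-.562)<.1)&(abs(X[...,1]+.01)<.11)&(z>.0445)&(z<.056),40)
print("tray");comps(X,(abs(z-.010)<.004)&(X[...,1]<-.08)&(abs(X[...,0]-.55)<.12),300)
print("box");comps(X,(abs(z-.125)<.006)&(X[...,1]<-.2),100)
```

```text
False
[0.46322121 0.34017196 0.04022191]
0.04373470698626415 63.67997646331787 3.95
6.1667 [0.57713192 0.06053562 0.21973725] 0.043720445847486765 [ 0.1470575   0.6106944  -1.52791658]
[109, 118, 250, 171, 27952] (array([563.1,  -7. ]), array([200.6, 150.3]), 82.6) z [39. 41. 42.]
chips
[235, 170, 23, 24, 308] (array([538.5,   5.6]), array([12.8, 17.7]), 47.7) z [46. 49. 51.]
[166, 207, 18, 20, 305] (array([559.9, -59.9]), array([13. , 15.3]), 73.1) z [46. 50. 52.]
[235, 206, 22, 20, 271] (array([5.666e+02, 1.000e-01]), array([17.9, 11.9]), 65.1) z [46. 49. 50.]
[173, 239, 23, 21, 270] (array([589.4, -58.9]), array([13.3, 15.4]), 36.6) z [46. 51. 52.]
tray
[0, 102, 137, 186, 18413] (array([ 542.9, -165.7]), array([ 97.1, 175. ]), 82.4) z [ 9. 11. 12.]
box
[0, 432, 12, 19, 109] (array([ 703.7, -204.7]), array([10.3,  6.3]), 69.1) z [119. 124. 130.]
```

View pics/w2.png

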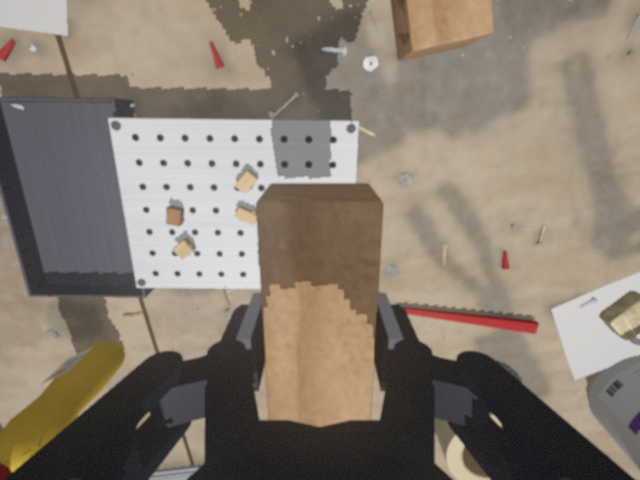

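The table yaw is -7.4° and four chips show at (246,181), (175,216), (246,214) and (183,249). The fifth is hidden behind the block at about (605,10) mm, so I'll set the block down beyond it and sweep.

```bash
cat >> h.py <<'E'
t_=np.radians(-7.4);ex=np.array([np.cos(t_),np.sin(t_)]);ey=np.array([-np.sin(t_),np.cos(t_)])
def tb(x,y): return np.array([.5631,-.007])+ex*x/1000+ey*y/1000
E
python3 - <<'E'
from h import *
R=down(172.6)
move_l([*tb(7,70),.1],R,feed=.2)
print(move_l([*tb(7,70),.074],R,feed=.03,until_force=5))
s=sense();z=s["position"][2];print(z,s["wrist_force"])
z+=.0005
move_l([*tb(7,70),z],R,feed=.03)
move_l([*tb(7,-60),z],R,feed=.12);print(sense()["wrist_force"])
move_l([*tb(7,-108),z],R,feed=.08);s=sense();print(s["wrist_force"],s["finger_gap"],s["position"])
move_l([*tb(7,-108),.25],R,feed=.2)
movep([*tb(7,70),.27],R);print(sense()["time_s"])
im,d,X=wristshot("w3")
E
```

```text
True
0.08062651670421946 [ 0.48562233 -0.45210162  4.80723125]
[ 0.16864964  0.23698081 -1.14559101]
[ 0.54950444  0.06169266 -1.02527146] 0.043908626871045 [ 0.55613291 -0.11482473  0.08108206]
11.5917
```

View pics/w3.png

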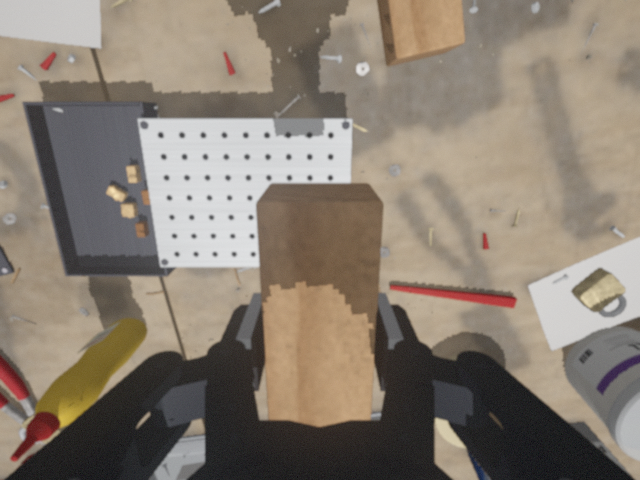

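All five chips lie in the tray (x≈110–150, y≈165–235) and the plate is empty. Next I'll put the block back and look at the dial.

Run:
```python
from h import *
R=down(196.2)
movep([.463,.340,.12],R)
print(move_l([.463,.340,.036],R,feed=.06,until_force=5),sense()["position"][2])
command_gripper(.085);s=sense();print(s["finger_gap"])
move_l([.463,.340,.2],R,feed=.2)
im,d,X=wristshot("w4");comps(X,abs(X[...,2]-.038)<.005,3000)
movep([.50,-.30,.32],down(180));print(sense()["time_s"])
im,d,X=wristshot("w5");z=X[...,2];h=cv2.cvtColor(im,cv2.COLOR_RGB2HSV)
print("boxtop");comps(X,(abs(z-.125)<.006),300)
print("foot");comps(X,(z>.004)&(z<.013),500)
print("red");comps(X,((h[...,0]<6)|(h[...,0]>174))&(h[...,1]>150)&(z>.05)&(z<.14),100)
```

```text
True 0.0406344156992116
0.08497405499146256
[292, 156, 58, 130, 7087] (array([463.1, 340.5]), array([110.2,  45.1]), 16.3) z [37. 39. 40.]
17.9333
boxtop
[187, 256, 110, 72, 6010] (array([ 583.5, -373.6]), array([70.5, 99.4]), 6.4) z [123. 126. 127.]
[383, 388, 41, 31, 522] (array([ 716.1, -204.8]), array([27.3, 46. ]), 13.8) z [120. 126. 130.]
foot
[25, 128, 74, 185, 2297] (array([ 550.1, -629.7]), array([235.2,  74.9]), 10.0) z [ 4.  8. 12.]
[380, 148, 112, 143, 10190] (array([ 544.5, -156. ]), array([103.1, 173.9]), 82.6) z [10. 11. 12.]
[0, 271, 41, 83, 984] (array([ 671.1, -711.9]), array([ 50. , 136.6]), 65.2) z [4. 5. 6.]
[51, 276, 114, 105, 1758] (array([ 729.3, -593.1]), array([ 92.1, 213.4]), 46.1) z [4. 5. 8.]
red
[316, 196, 20, 56, 842] (array([ 514.3, -291.7]), array([53.9, 15.6]), 6.2) z [114. 117. 119.]
```

View pics/w5.png

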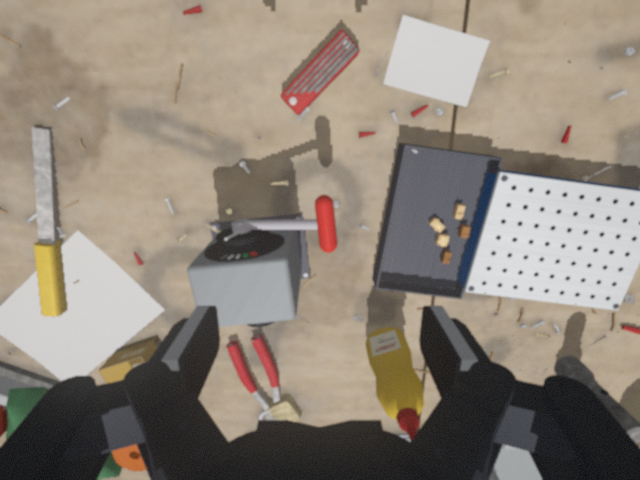

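The block is back on the bench. The dial box is at (583.5,-373.6) mm with yaw +6.4°, and the paddle at pixel (326,224) is at about (514,-291) mm. The chips are still in the tray. Next I'll press the paddle with closed fingers.

Run:
```python
from h import *
b=np.radians(6.4);X=np.array([np.cos(b),np.sin(b)]);Y=np.array([-np.sin(b),np.cos(b)])
p=np.array([.5835,-.3736])-.074*X+.095*Y
c=[]
for a in(96.4,276.4):
    q=inverse_kinematics([*p,.19],down(a));q2=inverse_kinematics([*p,.08],down(a));print(a,q,q2)
    if q is not None and q2 is not None: c.append((np.abs(q-sense()["joint_pos"]).max(),a))
a=min(c)[1];R=down(a);print(a)
command_gripper(0,40)
movep([*p,.19],R)
print(move_l([*p,.125],R,feed=.03,until_force=1.5))
s=sense();z0=s["position"][2];print("contact",z0,s["wrist_force"],s["time_s"])
np.save("pics/z0.npy",[*p,z0,a])
for z in (.120,.105,.09):
    move_l([*p,z],R,feed=.04);s=sense();print(z,s["position"],s["wrist_force"])
im,d,_=wristshot("w6");print(s["time_s"])
```

```text
96.4 [-0.05854872  0.43478929  0.67252049  1.87446313 -0.32965973  0.94514591
  0.87641865] [ 0.01073923  0.5863986   0.59427438  1.95117076 -0.47451993  0.7451791
  0.99609498]
276.4 [-0.32451979  0.60517227  1.115099    1.88663985 -0.62775726  1.05475901
 -1.97718687] [-0.2903322   0.82249451  1.10573022  1.96594096 -0.91741462  0.97005579
 -1.7488553 ]
96.4
True
contact 0.14170283510871984 [0.00771688 0.7037054  3.36072864] 21.3833
0.12 [ 0.49942734 -0.28664521  0.11995351] [-0.96126781  4.35436114  4.98613248]
0.105 [ 0.49947789 -0.28747536  0.1051003 ] [-1.1651064   3.24678514  5.61407564]
0.09 [ 0.49962122 -0.28845062  0.09054341] [-0.07879252  1.86069269  5.85409769]
23.125
```

Run:
```python
from h import *
x,y,z0,a=np.load("pics/z0.npy");R=down(a)
for z in (.085,.0825,.0805):
    move_l([x,y,z],R,feed=.03);sleep(.3);s=sense();print(z,s["position"],s["wrist_force"],s["time_s"])
for n in("scene","wrist"):
    K,Rc,pc=campose(n);im,d=camera(n);cv2.imwrite(f"pics/{n}7.png",im[...,::-1])
    Xc=cloud(d,K,Rc,pc);h=cv2.cvtColor(im,cv2.COLOR_RGB2HSV)
    m=((h[...,0]<6)|(h[...,0]>174))&(h[...,1]>150)&(abs(Xc[...,0]-.515)<.05)&(abs(Xc[...,1]+.29)<.04)&(d>0)
    print(n,m.sum());comps(Xc,m,20)
    if n=="scene": c=im[235:375,350:500,::-1]; cv2.imwrite("pics/crop7.png",cv2.resize(c,None,fx=4,fy=4,interpolation=cv2.INTER_CUBIC))
```

```text
0.085 [ 0.49969131 -0.28911461  0.08582527] [0.09932698 0.15326783 4.92384421] 23.7917
0.0825 [ 0.4997932  -0.2895533   0.08356054] [ 1.00410209 -0.37491674  6.37292406] 24.3417
0.0805 [ 0.49982027 -0.2898861   0.08174037] [-0.87533535  0.03254471  6.79026175] 24.8917
scene 170
[368, 297, 26, 18, 170] (array([ 514.9, -296.1]), array([55.4, 15.6]), 8.6) z [45. 53. 57.]
wrist 2345
[311, 288, 14, 3, 24] (array([ 498.5, -284.6]), array([6.2, 0.8]), 9.9) z [47. 48. 50.]
[334, 288, 78, 37, 2244] (array([ 525., -289.]), array([37. , 17.3]), 2.1) z [49. 55. 58.]
[294, 291, 9, 11, 67] (array([ 490. , -288.6]), array([5.3, 2.6]), 48.3) z [49. 51. 53.]
```

View pics/crop7.png

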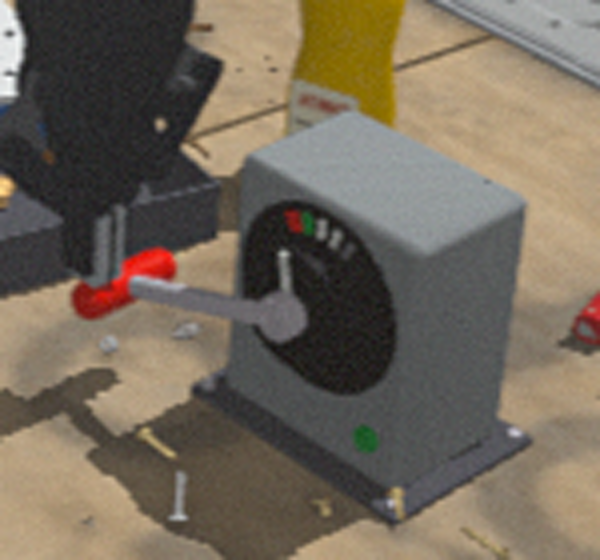

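The pointer at ~(284,250) in the crop lines up with the green mark within my reading accuracy, and the fingers rest on the bar. The fingertip is 0.7 mm above the nominal third-click height, so I'll lower it slightly, check that it holds steady and finish.

Run:
```python
from h import *
x,y,z0,a=np.load("pics/z0.npy");R=down(a)
move_l([x,y,.0797],R,feed=.02)
for _ in range(3): sleep(.4);s=sense();print(s["position"],s["wrist_force"],s["time_s"])
if abs(s["position"][2]-.081)<.0012 and s["wrist_force"][2]>4: print(finish_job())
```

```text
[ 0.49983314 -0.29006758  0.08103402] [-0.78857342 -1.55872234  7.47057194] 25.6417
[ 0.49982991 -0.2900485   0.08105132] [ 0.39004517 -1.69665326  7.95098194] 26.0417
[ 0.4998373  -0.2900394   0.08102959] [ 0.32862058 -1.18082672  7.65589111] 26.4417
the job is handed in; nothing more can be done
None
```

The job was handed in at 26.4 s: all five chips were swept into the tray, the block is back flat on the bench and released, and the fingers are holding the paddle down at the third-click height (judged from fingertip height and push, about 7.7 N).

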